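# Line up the seasonings by height on the spice rail

## Task

Put the four seasoning bottles and jars standing along the front edge of the worktop (not those back by the wall) onto the spice rail, one upright in the middle of each cork pad, in order of height with the tallest on the pad next to the turned wooden knob and the shortest at the far end. Set each down gently, without dropping it or knocking any of them over, and leave the candle tin where it stands.

Things in the scene. Friction and masses are not known exactly. Their poses are not given: they have to be found in the camera images.
- cork_bottle_tall: tallest of the four: clear glass bottle with a narrow neck, a cork and a small paper tag on its side, 127 mm high, straight body 47 mm across up to about 70 mm, 90 g. Loose, stands upright on the worktop; origin at the centre of its underside, z up its axis.
- jar_dark_cap: second tallest: round spice jar with a black-brown cap and green label, 105 mm high, 42 mm across, cap 44 mm across, 110 g. Loose, stands upright on the worktop; origin at the centre of its underside, z up its axis.
- jar_yellow_cap: third: spice jar with a yellow cap and a dark blue label, 96 mm high, 42 mm across, 110 g. Loose, stands upright on the worktop; origin at the centre of its underside, z up its axis.
- cork_bottle_short: shortest: small clear glass bottle with rounded shoulders and a cork, 82 mm high, 34 mm across at its widest, near 30 mm up, narrowing above; 90 g. Loose, stands upright on the worktop; origin at the centre of its underside, z up its axis.
- pad_a: cork disc, 58 mm across, 3 mm thick, fixed on the spice rail; origin at the centre of its underside, which is 12 mm above the worktop, so things stand on it 15 mm above the worktop. First pad of the row, at the robot's left end (+y); the pads b, c, d follow at 68 mm steps in one straight line to the right.
- pad_b: cork disc like pad a, same size and height. Second pad from the left. The rail is a pale wooden base, 336 mm long, 84 mm wide and 12 mm thick, fixed on the worktop, with lips along its two long sides that rise 20 mm above the worktop; the pads lie along its middle line, the lips 39 mm to either side of it.
- pad_c: cork disc like pad a, same size and height. Third pad from the left. Beside the worktop, on the robot's left, a range hood hangs over the stove (x above 0.40, y above 0.22, from 0.68 m above the worktop upward): keep the arm clear of it when swinging in from the left.
- pad_d: cork disc like pad a, same size and height. Fourth pad, at the robot's right end (-y).
- end_knob: dark turned wooden knob, 32 mm across, 46 mm high, fixed upright on one end of the rail (its top 58 mm above the worktop), 49 mm beyond the centre of the nearest pad; it is at either the left or the right end. The other end has only a flat dark plug 22 mm across. Origin at the centre of its underside.
- candle: bystander: candle stub in a round tin, 55 mm across, 20 mm high, loose on the worktop among the jars. Origin at the centre of its underside.

How it is judged:
By the outcome, as a careful person would: the job done as asked, in the order asked, and still so for the second after the job is handed in, with the robot touching nothing.
It also fails if it takes over 104 s, if anything falls off the work surface, if the arm or the gripper's body presses on something with over 40 N, if the wrist force passes 120 N, or if a joint passes its speed limit or range.

## Robot

A 7-joint arm with a two-finger parallel gripper is mounted at the origin on a cart in front of the work surface, level with it; the furniture and walls round the work are solid. World frame = base frame: x ahead of the robot, y to its left, z up, the work surface at z = 0. Lengths are in m, angles in rad, forces in N, time in s.
With the tool pointing down it reaches from about 0.4 to 0.85 m from the base axis. Payload 4.4 kg.
Tool frame: the origin (TCP) lies midway between the tips of the shut fingers; the grasp point (between the pads) lies robot.tcp_to_grasp behind it (robot.tcp_to_grasp is the distance from the TCP to the grasp point, in m); z points along the fingers, y is the line along which they close (so a half turn about z gives the same grasp; the last joint's range is limited). The gripper opens to 94 mm and grips with 3 to 60 N. Pads are 16 mm wide; open, the fingers measure 119 mm over their backs; the gripper's body (75 mm by 177 mm) begins 78 mm behind the grasp point.
Start: joints at [-1.248, 0.628, 0.038, 1.517, -0.027, 0.996, -0.02], TCP at [0.246, 0.602, 0.177] pointing down, gripper open.
Joint ranges: [-3.06, 3.06], [-0.37, 2.12], [-1.25, 1.32], [0.18, 2.47], [-1.1, 4.24], [0.23, 1.98], [-2.94, 2.94]. Speed limits (rad/s): [2.57, 2.57, 3.14, 3.14, 3.14, 3.14, 3.14].

## Interface

Orientations are given as a rotation vector (axis times angle).
In Python, from workcell import robot gives the robot as it stands.
- The arm moves only by the tool jog_arm, never from a script. Its argument "steps" is a list of rows, each an object with "travel": the shift along the tool's x, y, z in cm, a list of three; "turn": the turn, a rotation vector about the tool's x, y, z in rad, a list of three. A call has 1 to 12 rows; each row shifts and turns the commanded pose from where the row before left it, along the tool's axes as they then stand; what a row does not reach is not made up. A row lasts 1/10 s, in which the tool goes at most 50 mm and 8.59 degrees, less where a joint would pass 70% of its speed; a pose out of reach is approached as far as the arm can. A call is refused whole if a number of a shift passes 5 or a number of a turn 0.15, either way. A call with a gripper value outside its range is refused whole. "fingers" is the closure, from -1 (fully open) to 1 (shut), set as the call begins (left out, the last holds). The fingers move at their own pace and stop on an object; the grip force is fixed at half the most. Time passes only in rows, so rows that do not move let the fingers close. It gives the time, the measured TCP pose, the force, the opening and the grip force at its end, in the units of the state.
- robot.state(): the state, without advancing time (a new reading comes with each control period).
- robot.grab_frame(name): name is "scene" or "top" or "wrist"; returns the picture (420x560x3 uint8, red, green, blue); there is no depth.
- robot.camera_model(name): a dict with "camera_matrix" (3x3 intrinsics, pixels), "position" and "orientation" of the camera in the world; the wrist camera has in their place "mount" (4x4, takes a point from camera to tool coordinates, whose origin is the TCP and whose axes are the flange's). Camera axes: x right, y down, z forward; pixel columns grow to the right and rows downward; lengths in m; the calibration is good to about 2 mm. A picture is of the moment at which its call begins: read the wrist's pose just before it. camera_model takes no time and is no camera call.
- robot.sign_off(): hands the job in; it is judged then, once.
Trained networks look in the newest picture that a camera, given by its name, has taken for a name from the list of things; names that differ only in an ending like _2 or _b are one class to them, and where a whole thing is asked for, a point or a joint stands for the part that bears it (a point fixed in the world has none). Each returns a list of dicts, best first, with "score" (0 to 1); they miss things now and then, are a little off and sometimes report something else, mostly with a low value. They report only what shows in the picture. A call takes as long as a camera call.
- robot.regions_of(camera, target): "pixels" (420x560 bool, what is visible of it) and "centre" ([column, row] in pixels, amid what is visible of it).
- robot.tip_of(camera, target): "centre" ([column, row] in pixels: a listed point, or the origin of a listed thing).
The state is a dict: "t": time; "joint_positions": joint angles; "qd": joint speeds; "tau": joint torques, N m; "position": TCP position; "ee_rot": TCP orientation; "force": force on the tool from outside, world axes, zero at the start; "wrist_torque": the same for the moment, N m; "opening": finger opening in m; "finger_force": force on a finger pad.
Only numpy, scipy, OpenCV 4.12 (cv2) and the standard library are available. Lean on these libraries where they do the work, as an engineer would, in place of code of your own. Each camera call takes 0.05 s, during which the arm holds its last target. There are 200 camera calls.

## Working session

There is one attempt and no reset: what is moved stays moved. The work goes in short steps, Python scripts to look and compute and a tool call to move; the robot and the scene stay as the last step left them, time stands still between calls to the robot, and variables do not carry over. Pictures are saved under pics/ and viewed, at most 14 in all, crops included, and the job is handed in when it is done.

Besides the shell and the picture viewer there is one more tool, called after "Request:" as a command line: name --argument value ..., lists and objects as JSON in quotes. jog_arm: Moves the arm, as the interface text tells. Its arguments: {"type":"object","properties":{"steps":{"type":"array"},"fingers":{"type":"number"}},"required":["steps"]}

```bash
ls; mkdir -p pics; python3 - <<'E'
from workcell import robot
import cv2,numpy as np
s=robot.state();print({k:np.round(v,3).tolist() for k,v in s.items()}, robot.tcp_to_grasp)
for n in("scene","top"):
    im=robot.grab_frame(n);cv2.imwrite(f"pics/{n}0.png",im[:,:,::-1]);m=robot.camera_model(n)
    print(n,{k:np.round(v,3).tolist() for k,v in m.items()})
print(robot.camera_model("wrist"))
E
```

```text
pics
{'t': 0.0, 'joint_positions': [-1.248, 0.629, 0.038, 1.518, -0.027, 0.996, -0.02], 'qd': [0.001, 0.001, 0.0, 0.002, -0.002, 0.001, 0.0], 'tau': [0.0, -54.973, 1.143, -18.663, -0.052, 0.024, 0.0], 'position': [0.246, 0.601, 0.176], 'ee_rot': [-0.607, -3.082, 0.003], 'force': [-1.025, -0.111, 0.273], 'wrist_torque': [-0.005, -0.056, -0.021], 'finger_force': 0.0, 'opening': 0.094} 0.0188
scene {'camera_matrix': [[475.387, 0.0, 281.234], [0.0, 475.387, 206.025], [0.0, 0.0, 1.0]], 'position': [-0.273, -0.815, 0.534], 'orientation': [-1.863, 0.854, -0.548]}
top {'camera_matrix': [[541.37, 0.0, 273.53], [0.0, 541.37, 209.055], [0.0, 0.0, 1.0]], 'position': [0.316, -0.138, 1.147], 'orientation': [-2.146, 2.099, -0.195]}
{'camera_matrix': array([[291.31493887,   0.        , 281.13567179],
       [  0.        , 291.31493887, 209.00020394],
       [  0.        ,   0.        ,   1.        ]]), 'mount': array([[-1.16810765e-04, -9.64629967e-01, -2.63607687e-01,
         7.57437756e-02],
       [ 9.99999796e-01,  5.27326044e-05, -6.36089915e-04,
        -5.72826911e-04],
       [ 6.27492114e-04, -2.63607708e-01,  9.64629765e-01,
        -2.07759343e-01],
       [ 0.00000000e+00,  0.00000000e+00,  0.00000000e+00,
         1.00000000e+00]])}
```

View pics/scene0.png

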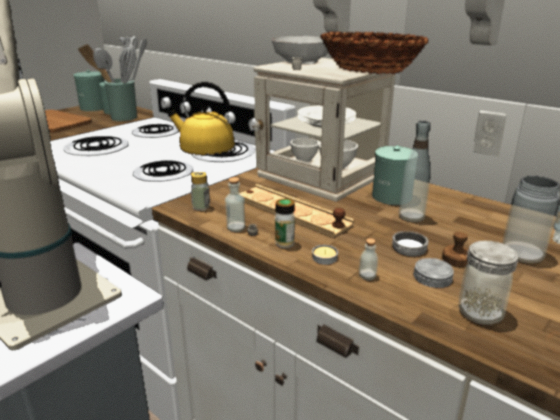

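View pics/top0.png

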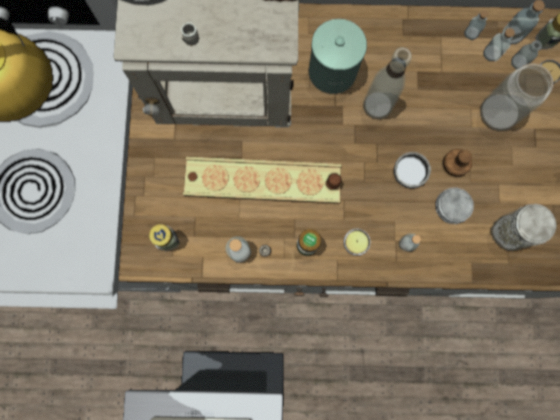

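The scene shows the rail with its knob at the right (-y) end (top view: knob at 334,181; pads at 215 to 310, row 180). The front-row items in the top view are yellow cap (162,237), tall (238,250), dark cap (309,242), candle (357,242) and short (409,242). A small dark object stands at (265,250).

```bash
cat > h.py <<'E'
from workcell import robot
import cv2,numpy as np
from scipy.spatial.transform import Rotation as Ro
def pose(n):
    m=robot.camera_model(n)
    if n=="wrist":
        s=robot.state();T=np.eye(4);T[:3,:3]=Ro.from_rotvec(s["ee_rot"]).as_matrix();T[:3,3]=s["position"]
        T=T@m["mount"];return m["camera_matrix"],T[:3,:3],T[:3,3]
    return m["camera_matrix"],Ro.from_rotvec(m["orientation"]).as_matrix(),np.array(m["position"])
def onplane(n,px,z,P=None):
    K,R,p=P or pose(n);d=R@np.linalg.solve(K,[px[0],px[1],1.]);return p+d*(z-p[2])/d[2]
def proj(n,X,P=None):
    K,R,p=P or pose(n);u=K@(R.T@(np.asarray(X,float)-p));return u[:2]/u[2]
Z=dict(cork_bottle_tall=0,jar_dark_cap=0,jar_yellow_cap=0,cork_bottle_short=0,candle=0,pad_a=.012,end_knob=.012)
def look(n,names=Z):
    P=pose(n);im=robot.grab_frame(n)
    for k in names:
        for d in robot.tip_of(n,k)[:5]:
            c=d["centre"];print(n,k,round(d["score"],2),np.round(c,1),np.round(onplane(n,c,Z[k],P)[:2],4))
    return im
E
python3 - <<'E'
from h import *
look("top");look("scene")
E
```

```text
top cork_bottle_tall 0.9 [239.  247.8] [ 0.4461 -0.0611]
top cork_bottle_tall 0.17 [311.2 180.2] [ 0.5974 -0.2133]
top jar_dark_cap 0.96 [305.2 243.8] [ 0.4578 -0.2018]
top jar_yellow_cap 0.72 [166.7 240.4] [0.4585 0.0936]
top cork_bottle_short 0.58 [406.8 242.6] [ 0.4652 -0.4182]
top candle 0.72 [355.7 241.5] [ 0.4651 -0.3094]
top pad_a 0.77 [215.9 180.8] [ 0.5885 -0.0072]
top pad_a 0.61 [244.9 179.8] [ 0.5921 -0.0696]
top pad_a 0.59 [311.7 181.5] [ 0.5916 -0.2136]
top pad_a 0.56 [280.6 181.8] [ 0.5894 -0.1466]
top end_knob 0.76 [331.2 185.1] [ 0.5845 -0.2556]
scene cork_bottle_tall 0.86 [236.5 225.9] [ 0.44   -0.0613]
scene jar_yellow_cap 0.93 [199.  204.9] [0.4601 0.1018]
scene cork_bottle_short 0.87 [367.  277.4] [ 0.4538 -0.4213]
scene candle 0.76 [322.1 260.4] [ 0.4473 -0.3143]
scene pad_a 0.73 [298.  214.3] [ 0.5697 -0.1493]
scene pad_a 0.56 [263.  194.5] [0.6034 0.0012]
scene pad_a 0.56 [280.2 203.2] [ 0.591  -0.0719]
scene pad_a 0.45 [319.8 218.8] [ 0.5852 -0.2057]
scene end_knob 0.79 [340.1 223.4] [ 0.5973 -0.2576]
scene end_knob 0.47 [370.7 278.1] [ 0.4401 -0.4369]
```

```bash
python3 - <<'E'
from h import *
im=robot.grab_frame("top");P=pose("top")
for r in robot.regions_of("top","pad_a")[:6]:
    m=r["pixels"];ys,xs=np.nonzero(m)
    print(round(r["score"],2),m.sum(),np.round([xs.mean(),ys.mean()],1),np.round(onplane("top",[xs.mean(),ys.mean()],.015,P),4))
for k in ("jar_yellow_cap","cork_bottle_short","cork_bottle_tall","jar_dark_cap"):
    r=robot.regions_of("top",k)[0];ys,xs=np.nonzero(r["pixels"]);print(k,r["score"],xs.min(),xs.max(),ys.min(),ys.max())
c=im[150:275,130:440,::-1];cv2.imwrite("pics/crop.png",cv2.resize(c,None,fx=2.55,fy=2.55,interpolation=cv2.INTER_CUBIC))
E
```

```text
0.88 533 [214.3 177.8] [ 0.5943 -0.0038  0.015 ]
0.68 509 [277.6 180.8] [ 0.5908 -0.1402  0.015 ]
0.66 556 [309.6 182.3] [ 0.5889 -0.2089  0.015 ]
0.6 506 [246.1 179.4] [ 0.5923 -0.0724  0.015 ]
jar_yellow_cap 0.95 150 179 225 251
cork_bottle_short 0.57 399 419 235 251
cork_bottle_tall 0.95 225 250 237 263
jar_dark_cap 0.73 297 319 230 256
```

View pics/crop.png

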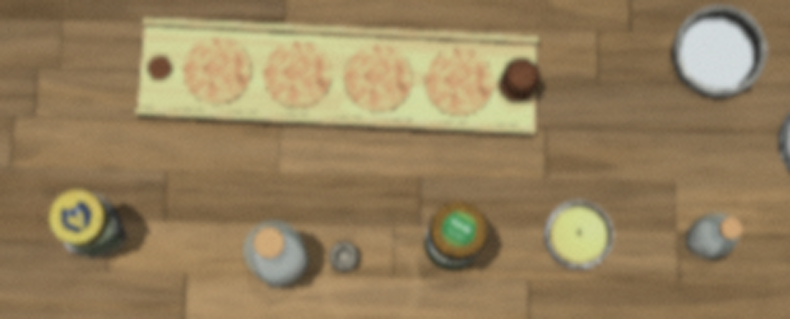

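Request:
jog_arm --steps '[{"travel": [0,-2,-4],"turn": [0,0,0]},{"travel": [2,-2,-4],"turn": [0,0,0.1]},{"travel": [4,-1,-1],"turn": [0,0,0.12]},{"travel": [4.5,0,0],"turn": [0,0,0.12]},{"travel": [4.5,0,0],"turn": [0,0,0.12]},{"travel": [4.5,0,0],"turn": [0,0,0.12]}]' --fingers -1

```text
t: 1.8
position: [0.0703, 0.6723, 0.2676]
ee_rot: [-1.468, -2.776, -0.001]
force: [0.5, 1.1, -0.4]
opening: 0.0941
finger_force: 0.0
```

I used the wrong sign for that translation, but it did no harm. I'll work out the next moves with a script.

```bash
cat >> h.py <<'E'
def plan(*wps,start=None,head=0.,vmax=4.2,wmax=.13):
    "rows (tool axes, cm/rad) through waypoints, ending tool-down with tool y at heading `head`"
    s=robot.state();p=np.array(s["position"] if start is None else start);R=Ro.from_rotvec(s["ee_rot"])
    c,sn=np.cos(head),np.sin(head);G=Ro.from_matrix(np.array([[-sn,c,0],[c,sn,0],[0,0,-1]]))
    if start is not None:R=G
    L=[np.linalg.norm(np.array(b)-a) for a,b in zip([p,*wps],wps)];ns=[max(1,int(np.ceil(l*100/vmax))) for l in L]
    tot=sum(ns);w=(R.inv()*G).magnitude();
    while tot*wmax<w: ns[-1]+=1;tot+=1
    q=p
    for wp,n in zip(wps,ns):
        st=(np.array(wp)-q)/n
        for i in range(n):
            rv=(R.inv()*G).as_rotvec()/tot;print('{"travel":',np.round(R.inv().apply(st)*100,2).tolist(),', "turn":',np.round(rv,3).tolist(),'}')
            R=R*Ro.from_rotvec(rv);tot-=1
        q=np.array(wp);print('--')
E
python3 - <<'E'
from h import *
plan([.25,.45,.27],[.36,.15,.27],[.41,-.06,.25])
E
```

```text
{"travel": [-4.07, 0.33, -0.04] , "turn": [-0.0, -0.0, 0.028] }
{"travel": [-4.06, 0.45, -0.04] , "turn": [-0.0, -0.0, 0.028] }
{"travel": [-4.04, 0.57, -0.04] , "turn": [-0.0, -0.0, 0.028] }
{"travel": [-4.03, 0.68, -0.04] , "turn": [-0.0, -0.0, 0.028] }
{"travel": [-4.01, 0.8, -0.04] , "turn": [-0.0, -0.0, 0.028] }
{"travel": [-3.98, 0.91, -0.04] , "turn": [-0.0, -0.0, 0.028] }
{"travel": [-3.95, 1.02, -0.04] , "turn": [-0.0, -0.0, 0.028] }
--
{"travel": [-3.99, -0.19, -0.0] , "turn": [-0.0, -0.0, 0.028] }
{"travel": [-3.99, -0.07, -0.0] , "turn": [-0.0, -0.0, 0.028] }
{"travel": [-3.99, 0.04, -0.0] , "turn": [-0.0, -0.0, 0.028] }
{"travel": [-3.99, 0.15, -0.0] , "turn": [-0.0, -0.0, 0.028] }
{"travel": [-3.99, 0.27, -0.0] , "turn": [-0.0, -0.0, 0.028] }
{"travel": [-3.98, 0.38, -0.0] , "turn": [-0.0, -0.0, 0.028] }
{"travel": [-3.96, 0.49, -0.0] , "turn": [-0.0, -0.0, 0.028] }
{"travel": [-3.95, 0.61, -0.0] , "turn": [-0.0, -0.0, 0.028] }
--
{"travel": [-3.59, 0.23, 0.33] , "turn": [-0.0, -0.0, 0.028] }
{"travel": [-3.58, 0.33, 0.33] , "turn": [-0.0, -0.0, 0.028] }
{"travel": [-3.57, 0.43, 0.33] , "turn": [-0.0, -0.0, 0.028] }
{"travel": [-3.56, 0.53, 0.33] , "turn": [-0.0, -0.0, 0.028] }
{"travel": [-3.54, 0.63, 0.33] , "turn": [-0.0, -0.0, 0.028] }
{"travel": [-3.52, 0.73, 0.33] , "turn": [-0.0, -0.0, 0.028] }
--
```

Request:
jog_arm --steps '[{"travel": [-4.1,0.3,0],"turn": [0,0,0.028]},{"travel": [-4.1,0.4,0],"turn": [0,0,0.028]},{"travel": [-4,0.6,0],"turn": [0,0,0.028]},{"travel": [-4,0.7,0],"turn": [0,0,0.028]},{"travel": [-4,0.8,0],"turn": [0,0,0.028]},{"travel": [-4,0.9,0],"turn": [0,0,0.028]},{"travel": [-4,1,0],"turn": [0,0,0.028]},{"travel": [-4,-0.2,0],"turn": [0,0,0.028]},{"travel": [-4,-0.1,0],"turn": [0,0,0.028]},{"travel": [-4,0,0],"turn": [0,0,0.028]},{"travel": [-4,0.1,0],"turn": [0,0,0.028]}]'

```text
t: 2.9
position: [0.3088, 0.2976, 0.2669]
ee_rot: [-1.873, -2.522, -0.001]
force: [-0.4, 0.0, 0.1]
opening: 0.0941
finger_force: 0.0
```

Request:
jog_arm --steps '[{"travel": [-4,0.3,0],"turn": [0,0,0.028]},{"travel": [-4,0.4,0],"turn": [0,0,0.028]},{"travel": [-4,0.5,0],"turn": [0,0,0.028]},{"travel": [-4,0.6,0],"turn": [0,0,0.028]},{"travel": [-3.6,0.2,0.3],"turn": [0,0,0.028]},{"travel": [-3.6,0.3,0.3],"turn": [0,0,0.028]},{"travel": [-3.6,0.4,0.3],"turn": [0,0,0.028]},{"travel": [-3.6,0.5,0.3],"turn": [0,0,0.028]},{"travel": [-3.5,0.6,0.3],"turn": [0,0,0.028]},{"travel": [-3.5,0.7,0.3],"turn": [0,0,0.028]},{"travel": [0,0,0],"turn": [0,0,0]},{"travel": [0,0,0],"turn": [0,0,0]}]'

```text
t: 4.1
position: [0.4164, -0.0616, 0.2486]
ee_rot: [-2.208, -2.235, 0.0]
force: [0.5, 0.7, 0.0]
opening: 0.094
finger_force: 0.0
```

```bash
python3 - <<'E'
from h import *
s=robot.state();print(np.round(s["position"],4),np.round(s["ee_rot"],3),np.round(s["joint_positions"],2))
im=look("wrist");cv2.imwrite("pics/w1.png",im[:,:,::-1])
E
```

```text
[ 0.4164 -0.0616  0.2486] [-2.208 -2.235  0.   ] [-0.44  0.24  0.65  2.02 -0.18  0.93  0.32]
wrist cork_bottle_tall 0.65 [306.7 314.6] [ 0.466  -0.3073]
wrist cork_bottle_tall 0.62 [295.3 180.6] [ 0.4394 -0.0638]
wrist cork_bottle_tall 0.39 [305.  367.4] [ 0.4668 -0.4231]
wrist jar_dark_cap 0.92 [300.4 258.7] [ 0.4514 -0.198 ]
wrist jar_yellow_cap 0.93 [309.4  79.7] [0.4561 0.084 ]
wrist cork_bottle_short 0.94 [303.4 366.9] [ 0.4637 -0.422 ]
wrist candle 0.56 [303.8 316.9] [ 0.4609 -0.3122]
wrist pad_a 0.98 [399.9 146.4] [ 0.5938 -0.0083]
wrist pad_a 0.87 [387.3 232.6] [ 0.5897 -0.1449]
wrist pad_a 0.63 [393.2 192.9] [ 0.5918 -0.0793]
wrist pad_a 0.52 [378.4 273.6] [ 0.5826 -0.2181]
wrist end_knob 0.26 [300.4 259.3] [ 0.4505 -0.1935]
```

View pics/w1.png

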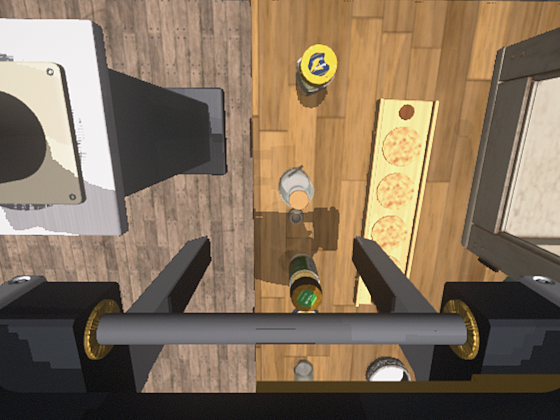

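The wrist view shows the tall bottle at (295,187), yellow cap at (318,65), dark cap at (305,290) and the pads near column 390. I'll refine the base positions by matching silhouettes in the three cameras.

```bash
cat >> h.py <<'E'
PROF=dict(cork_bottle_tall=[(0,23.5),(70,23.5),(85,15),(95,10),(127,9)],jar_dark_cap=[(0,21),(80,21),(82,22),(105,22)],
 jar_yellow_cap=[(0,21),(96,21)],cork_bottle_short=[(0,15),(30,17),(50,13),(62,9),(82,8)],candle=[(0,27.5),(20,27.5)])
A=np.linspace(0,2*np.pi,24)
def sil(n,k,xy,P,z0=0):
    m=np.zeros((420,560),np.uint8)
    rings=[np.array([proj(n,[xy[0]+r/1e3*np.cos(a),xy[1]+r/1e3*np.sin(a),z0+z/1e3],P) for a in A]) for z,r in PROF[k]]
    for a,b in zip(rings,rings[1:]): cv2.fillConvexPoly(m,cv2.convexHull((np.vstack([a,b])*16).astype(np.int32)),1,shift=4)
    return m>0
from scipy.optimize import minimize
def fit(n,k,x0,z0=0):
    P=pose(n);robot.grab_frame(n);best=None
    for r in robot.regions_of(n,k):
        m=r["pixels"]
        f=lambda q:-(lambda s:(s&m).sum()/max(1,(s|m).sum()))(sil(n,k,q,P,z0))
        o=minimize(f,x0,method="Nelder-Mead",options=dict(initial_simplex=np.array([x0,[x0[0]+.008,x0[1]],[x0[0],x0[1]+.008]]),xatol=3e-4,maxiter=50))
        if best is None or o.fun<best[0]:best=(o.fun,o.x,r["score"])
    if best:print(n,k,"iou",round(-best[0],2),"score",round(best[2],2),np.round(best[1],4))
    else:print(n,k,"none")
E
python3 - <<'E'
from h import *
for k,x in dict(cork_bottle_tall=(.442,-.062),jar_dark_cap=(.454,-.200),jar_yellow_cap=(.458,.093),cork_bottle_short=(.46,-.42),candle=(.46,-.312)).items():
    for n in("top","wrist","scene"): fit(n,k,x)
E
```

```text
top cork_bottle_tall iou 0.38 score 0.61 [ 0.4344 -0.0707]
wrist cork_bottle_tall iou 0.95 score 0.56 [ 0.4379 -0.067 ]
scene cork_bottle_tall iou 0.9 score 0.64 [ 0.435 -0.064]
top jar_dark_cap iou 0.98 score 0.59 [ 0.453  -0.2035]
wrist jar_dark_cap iou 0.93 score 0.64 [ 0.4531 -0.2062]
scene jar_dark_cap iou 0.92 score 0.55 [ 0.4484 -0.2088]
top jar_yellow_cap none
wrist jar_yellow_cap iou 0.94 score 0.73 [0.4569 0.0842]
scene jar_yellow_cap iou 0.92 score 0.84 [0.4529 0.0843]
top cork_bottle_short iou 0.93 score 0.8 [ 0.4623 -0.4152]
wrist cork_bottle_short iou 0.52 score 0.6 [ 0.4643 -0.4115]
scene cork_bottle_short iou 0.92 score 0.6 [ 0.4591 -0.4196]
top candle iou 0.91 score 0.6 [ 0.4626 -0.3099]
wrist candle iou 0.01 score 0.43 [ 0.4599 -0.3122]
scene candle iou 0.87 score 0.7 [ 0.4601 -0.3134]
```

```bash
python3 - <<'E'
from h import *
plan([.438,-.066,.16],[.438,-.066,.039])
im=robot.grab_frame("wrist");P=pose("wrist")
for r in robot.regions_of("wrist","pad_a")[:6]:
    ys,xs=np.nonzero(r["pixels"]);print(round(r["score"],2),len(xs),np.round(onplane("wrist",[xs.mean(),ys.mean()],.015,P),4))
E
```

```text
{"travel": [-0.17, 0.71, 2.96] , "turn": [-0.0, -0.0, 0.002] }
{"travel": [-0.17, 0.71, 2.96] , "turn": [-0.0, -0.0, 0.002] }
{"travel": [-0.16, 0.71, 2.96] , "turn": [-0.0, -0.0, 0.002] }
--
{"travel": [-0.0, 0.0, 4.03] , "turn": [-0.0, -0.0, 0.002] }
{"travel": [-0.0, 0.0, 4.03] , "turn": [-0.0, -0.0, 0.002] }
{"travel": [-0.0, 0.0, 4.03] , "turn": [-0.0, -0.0, 0.002] }
--
0.79 1187 [ 0.5954 -0.0082  0.015 ]
0.71 1078 [ 0.5938 -0.0761  0.015 ]
0.71 911 [ 0.5919 -0.1434  0.015 ]
```

Request:
jog_arm --steps '[{"travel": [-0.15,0.7,3],"turn": [0,0,0]},{"travel": [-0.15,0.7,3],"turn": [0,0,0]},{"travel": [-0.15,0.75,3],"turn": [0,0,0.01]},{"travel": [0,0,3],"turn": [0,0,0]},{"travel": [0,0,3],"turn": [0,0,0]},{"travel": [0,0,3],"turn": [0,0,0]},{"travel": [0,0,3],"turn": [0,0,0]},{"travel": [0,0,0],"turn": [0,0,0]},{"travel": [0,0,0],"turn": [0,0,0]}]'

```text
t: 7.0
position: [0.438, -0.0658, 0.0388]
ee_rot: [-2.217, -2.225, 0.001]
force: [0.5, -0.7, 1.2]
opening: 0.0942
finger_force: 0.0
```

```bash
python3 - <<'E'
from h import *
s=robot.state();print(np.round(s["position"],4),s["force"])
im=robot.grab_frame("wrist");cv2.imwrite("pics/w2.png",im[:,:,::-1])
E
```

```text
[ 0.438  -0.0658  0.0388] [ 0.45318903 -0.74302616  1.24479887]
```

View pics/w2.png

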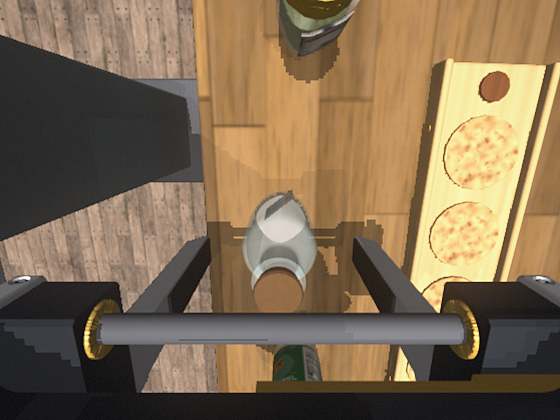

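The bottle sits centred between the fingers, with its cork at (278,290).

```bash
python3 - <<'E'
from h import *
print(onplane("wrist",(278,288),.127))
fit("wrist","cork_bottle_tall",(.438,-.066))
robot.grab_frame("wrist");P=pose("wrist")
for r in robot.regions_of("wrist","pad_a")[:6]:
    ys,xs=np.nonzero(r["pixels"]);print(round(r["score"],2),len(xs),np.round(onplane("wrist",[xs.mean(),ys.mean()],.015,P),4))
E
```

```text
[ 0.43751873 -0.06100919  0.127     ]
wrist cork_bottle_tall iou 0.9 score 0.67 [ 0.4376 -0.0663]
0.94 4299 [ 0.5946 -0.0068  0.015 ]
0.91 644 [ 0.5809 -0.1283  0.015 ]
0.86 3453 [ 0.5927 -0.0748  0.015 ]
```

Request:
jog_arm --steps '[{"travel": [0,0,0],"turn": [0,0,0]},{"travel": [0,0,0],"turn": [0,0,0]},{"travel": [0,0,0],"turn": [0,0,0]},{"travel": [0,0,0],"turn": [0,0,0]},{"travel": [0,0,0],"turn": [0,0,0]},{"travel": [0,0,0],"turn": [0,0,0]},{"travel": [0,0,0],"turn": [0,0,0]},{"travel": [0,0,0],"turn": [0,0,0]},{"travel": [0,0,0],"turn": [0,0,0]},{"travel": [0,0,0],"turn": [0,0,0]}]' --fingers 1

```text
t: 8.25
position: [0.438, -0.0655, 0.0386]
ee_rot: [-2.217, -2.226, 0.0]
force: [0.2, -0.3, -0.7]
opening: 0.0468
finger_force: 29.5
```

Request:
jog_arm --steps '[{"travel": [0,0,-1],"turn": [0,0,0]},{"travel": [0,0,-2.5],"turn": [0,0,0]},{"travel": [0,0,-3],"turn": [0,0,0]},{"travel": [0,0,-2.5],"turn": [0,0,0]},{"travel": [0,2.1,-1],"turn": [0,0,0]},{"travel": [0,3,0],"turn": [0,0,0]},{"travel": [0,3,0],"turn": [0,0,0]},{"travel": [-1,3,0],"turn": [0,0,0]},{"travel": [-2,2,0],"turn": [0,0,0]},{"travel": [-2.5,1,0],"turn": [0,0,0]},{"travel": [-3,1,0],"turn": [0,0,0]}]'

```text
t: 9.35
position: [0.59, -0.1496, 0.139]
ee_rot: [-2.214, -2.228, 0.0]
force: [0.6, -0.7, -0.1]
opening: 0.0468
finger_force: 29.5
```

Request:
jog_arm --steps '[{"travel": [-2.5,0,0],"turn": [0,0,0]},{"travel": [-2.5,0,0],"turn": [0,0,0]},{"travel": [-1,0,1],"turn": [0,0,0]},{"travel": [0,0,2],"turn": [0,0,0]},{"travel": [0,0,1.5],"turn": [0,0,0]},{"travel": [0,0,0],"turn": [0,0,0]},{"travel": [0,0,0],"turn": [0,0,0]}]'

```text
t: 10.05
position: [0.5896, -0.2089, 0.0933]
ee_rot: [-2.215, -2.226, 0.0]
force: [0.2, 0.1, -0.5]
opening: 0.0469
finger_force: 29.5
```

```bash
python3 - <<'E'
from h import *
s=robot.state();print(np.round(s["position"],4),s["opening"],np.round(s["joint_positions"],2))
robot.grab_frame("wrist");P=pose("wrist")
for r in robot.regions_of("wrist","pad_a")[:6]:
    ys,xs=np.nonzero(r["pixels"]);print(round(r["score"],2),len(xs),np.round(onplane("wrist",[xs.mean(),ys.mean()],.015,P),4))
plan([.589,-.210,.0545])
E
```

```text
[ 0.5896 -0.2089  0.0933] 0.04691267522940766 [ 0.01  0.74  0.49  1.68 -0.44  0.84  0.69]
0.89 2946 [ 0.5922 -0.1437  0.015 ]
0.8 565 [ 0.5963 -0.0314  0.015 ]
0.66 581 [ 0.5907 -0.1943  0.015 ]
0.64 3479 [ 0.5943 -0.076   0.015 ]
{"travel": [-0.04, -0.13, 3.98] , "turn": [0.001, 0.0, 0.005] }
--
```

Request:
jog_arm --steps '[{"travel": [-0.15,0,1],"turn": [0,0,0]},{"travel": [0,0,1],"turn": [0,0,0]},{"travel": [0,0,0.8],"turn": [0,0,0]},{"travel": [0,0,0.5],"turn": [0,0,0]},{"travel": [0,0,0.3],"turn": [0,0,0]},{"travel": [0,0,0.2],"turn": [0,0,0]},{"travel": [0,0,0.1],"turn": [0,0,0]},{"travel": [0,0,0],"turn": [0,0,0]},{"travel": [0,0,0],"turn": [0,0,0]}]'

```text
t: 11.05
position: [0.5899, -0.2115, 0.0549]
ee_rot: [2.217, 2.226, 0.0]
force: [-0.1, -0.9, -0.8]
opening: 0.0461
finger_force: 29.5
```

Request:
jog_arm --steps '[{"travel": [0,0,0.1],"turn": [0,0,0]},{"travel": [0,0,0],"turn": [0,0,0]},{"travel": [0,0,0],"turn": [0,0,0]}]'

```text
t: 11.35
position: [0.5897, -0.2114, 0.0537]
ee_rot: [2.217, 2.226, 0.0]
force: [-0.5, -0.6, -1.3]
opening: 0.0468
finger_force: 29.5
```

Request:
jog_arm --steps '[{"travel": [0,0,0.05],"turn": [0,0,0]},{"travel": [0,0,0],"turn": [0,0,0]}]'

```text
t: 11.55
position: [0.5897, -0.2116, 0.0536]
ee_rot: [2.217, 2.225, 0.0]
force: [-1.2, 0.2, 2.7]
opening: 0.0464
finger_force: 29.7
```

Request:
jog_arm --steps '[{"travel": [0,0,0],"turn": [0,0,0]},{"travel": [0,0,0],"turn": [0,0,0]},{"travel": [0,0,0],"turn": [0,0,0]},{"travel": [0,0,0],"turn": [0,0,0]},{"travel": [0,0,0],"turn": [0,0,0]},{"travel": [0,0,0],"turn": [0,0,0]}]' --fingers -1

```text
t: 12.15
position: [0.5896, -0.2114, 0.0531]
ee_rot: [-2.217, -2.226, 0.0]
force: [-0.5, -0.3, 0.1]
opening: 0.0916
finger_force: 0.0
```

```bash
python3 - <<'E'
from h import *
s=robot.state();print(np.round(s["position"],4),s["opening"],s["force"])
fit("wrist","cork_bottle_tall",(.5895,-.211),.015)
im=robot.grab_frame("wrist");cv2.imwrite("pics/w3.png",im[:,:,::-1])
E
```

```text
[ 0.5896 -0.2114  0.0531] 0.09157014101650736 [-0.50545896 -0.34281415  0.06705199]
wrist cork_bottle_tall iou 0.89 score 0.82 [ 0.5893 -0.2113]
```

View pics/w3.png

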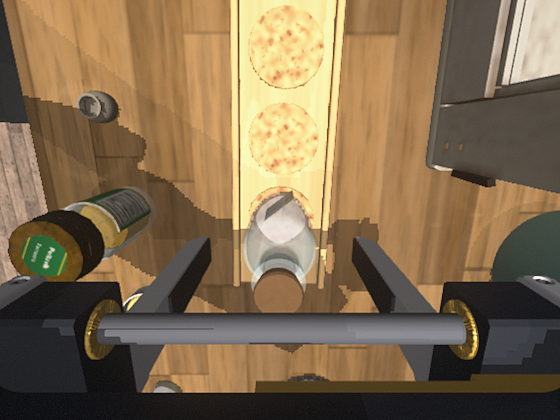

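The tall bottle stands on pad d, in line with free pads at (283,138) and (287,47). Next is the dark cap jar.

Request:
jog_arm --steps '[{"travel": [0,0,-1],"turn": [0,0,0]},{"travel": [0,0,-3],"turn": [0,0,0]},{"travel": [0,0,-4],"turn": [0,0,0]},{"travel": [0,0,-4],"turn": [0,0,0]},{"travel": [0,-1,0],"turn": [0,0,0]},{"travel": [0.2,-3,0],"turn": [0,0,0]},{"travel": [0.3,-4,0],"turn": [0,0,0]},{"travel": [0.1,-4,0],"turn": [0,0,0]},{"travel": [0,-1.6,0],"turn": [0,0,0]},{"travel": [0,0,0],"turn": [0,0,0]},{"travel": [0,0,0],"turn": [0,0,0]}]'

```text
t: 13.4
position: [0.4546, -0.2059, 0.1735]
ee_rot: [2.216, 2.225, 0.002]
force: [0.2, 0.2, 0.5]
opening: 0.0939
finger_force: 0.0
```

```bash
python3 - <<'E'
from h import *
fit("wrist","jar_dark_cap",(.453,-.205));fit("top","cork_bottle_tall",(.59,-.211),.015)
plan([.453,-.206,.041])
E
```

```text
wrist jar_dark_cap iou 0.97 score 0.96 [ 0.4534 -0.2064]
top cork_bottle_tall none
{"travel": [-0.0, -0.05, 3.3] , "turn": [0.0, 0.0, 0.001] }
{"travel": [-0.0, -0.05, 3.3] , "turn": [0.0, 0.0, 0.001] }
{"travel": [-0.0, -0.05, 3.3] , "turn": [0.0, 0.0, 0.001] }
{"travel": [-0.0, -0.05, 3.3] , "turn": [0.0, 0.0, 0.001] }
--
```

Request:
jog_arm --steps '[{"travel": [0,-0.1,3],"turn": [0,0,0]},{"travel": [0,0,3],"turn": [0,0,0]},{"travel": [0,0,3],"turn": [0,0,0]},{"travel": [0,0,3],"turn": [0,0,0]},{"travel": [0,0,1.2],"turn": [0,0,0]},{"travel": [0,0,0],"turn": [0,0,0]},{"travel": [0,0,0],"turn": [0,0,0]}]'

```text
t: 14.3
position: [0.4533, -0.2064, 0.0417]
ee_rot: [2.216, 2.225, 0.0]
force: [0.5, 0.5, 0.4]
opening: 0.094
finger_force: 0.0
```

Request:
jog_arm --steps '[{"travel": [0,0,0],"turn": [0,0,0]},{"travel": [0,0,0],"turn": [0,0,0]},{"travel": [0,0,0],"turn": [0,0,0]},{"travel": [0,0,0],"turn": [0,0,0]},{"travel": [0,0,0],"turn": [0,0,0]},{"travel": [0,0,0],"turn": [0,0,0]},{"travel": [0,0,0],"turn": [0,0,0]},{"travel": [0,0,0],"turn": [0,0,0]},{"travel": [0,0,0],"turn": [0,0,0]},{"travel": [0,0,0],"turn": [0,0,0]}]' --fingers 1

```text
t: 15.3
position: [0.4526, -0.2059, 0.0412]
ee_rot: [-2.217, -2.226, -0.0]
force: [-0.0, -0.2, 0.3]
opening: 0.0439
finger_force: 30.0
```

Request:
jog_arm --steps '[{"travel": [0,0,-1],"turn": [0,0,0]},{"travel": [0,0,-2.5],"turn": [0,0,0]},{"travel": [1,0,-2.5],"turn": [0,0,0]},{"travel": [2.3,0,-2],"turn": [0,0,0]},{"travel": [2,2,0],"turn": [0,0,0]},{"travel": [1,2.5,0],"turn": [0,0,0]},{"travel": [0,3,0],"turn": [0,0,0]},{"travel": [0,3,0],"turn": [0,0,0]},{"travel": [0,2.4,0],"turn": [0,0,0]},{"travel": [0,1,0],"turn": [0,0,0]},{"travel": [0,0,0],"turn": [0,0,0]},{"travel": [0,0,0],"turn": [0,0,0]}]'

```text
t: 16.5
position: [0.5897, -0.1426, 0.1211]
ee_rot: [-2.217, -2.224, 0.002]
force: [-1.0, 0.6, -1.3]
opening: 0.0432
finger_force: 30.0
```

```bash
python3 - <<'E'
from h import *
s=robot.state();print(np.round(s["position"],4),s["opening"])
robot.grab_frame("wrist");P=pose("wrist")
for r in robot.regions_of("wrist","pad_a")[:6]:
    ys,xs=np.nonzero(r["pixels"]);print(round(r["score"],2),len(xs),np.round(onplane("wrist",[xs.mean(),ys.mean()],.015,P),4))
print(proj("wrist",[s["position"][0],s["position"][1],s["position"][2]+.064]))
for r in robot.regions_of("wrist","jar_dark_cap")[:2]: print(r["score"],r["centre"])
E
```

```text
[ 0.5897 -0.1426  0.1211] 0.04320635235602148
0.84 2852 [ 0.5955 -0.0074  0.015 ]
0.69 953 [ 0.5924 -0.1316  0.015 ]
0.55 2366 [ 0.5937 -0.0757  0.015 ]
[280.23289947 272.98912332]
0.76 [279.9, 253.1]
```

Request:
jog_arm --steps '[{"travel": [-0.1,0.15,1],"turn": [0,0,0]},{"travel": [0,0,2],"turn": [0,0,0]},{"travel": [0,0,1.5],"turn": [0,0,0]},{"travel": [0,0,1],"turn": [0,0,0]},{"travel": [0,0,0.5],"turn": [0,0,0]},{"travel": [0,0,0.2],"turn": [0,0,0]},{"travel": [0,0,0.1],"turn": [0,0,0]},{"travel": [0,0,0],"turn": [0,0,0]},{"travel": [0,0,0],"turn": [0,0,0]}]'

```text
t: 17.55
position: [0.5933, -0.1435, 0.0587]
ee_rot: [2.216, 2.225, 0.001]
force: [0.2, 0.4, -1.0]
opening: 0.0434
finger_force: 30.0
```

Request:
jog_arm --steps '[{"travel": [0,0,0.1],"turn": [0,0,0]},{"travel": [0,0,0.05],"turn": [0,0,0]},{"travel": [0,0,0],"turn": [0,0,0]},{"travel": [0,0,0],"turn": [0,0,0]}]'

```text
t: 17.95
position: [0.5929, -0.1434, 0.0567]
ee_rot: [-2.217, -2.226, -0.0]
force: [-0.1, 0.2, -1.2]
opening: 0.0436
finger_force: 30.0
```

Request:
jog_arm --steps '[{"travel": [0,-0.1,0],"turn": [0,0,0]},{"travel": [0,0,0.05],"turn": [0,0,0]},{"travel": [0,0,0.03],"turn": [0,0,0]},{"travel": [0,0,0],"turn": [0,0,0]}]'

```text
t: 18.35
position: [0.5918, -0.1435, 0.0562]
ee_rot: [-2.217, -2.226, -0.0]
force: [-1.3, 0.1, 3.3]
opening: 0.0435
finger_force: 30.0
```

Request:
jog_arm --steps '[{"travel": [0,0,0],"turn": [0,0,0]},{"travel": [0,0,0],"turn": [0,0,0]},{"travel": [0,0,0],"turn": [0,0,0]},{"travel": [0,0,0],"turn": [0,0,0]},{"travel": [0,0,0],"turn": [0,0,0]},{"travel": [0,0,0],"turn": [0,0,0]}]' --fingers -1

```text
t: 18.95
position: [0.5919, -0.1434, 0.0558]
ee_rot: [-2.217, -2.226, 0.0]
force: [-1.2, 0.1, -0.6]
opening: 0.0882
finger_force: 0.0
```

Request:
jog_arm --steps '[{"travel": [0,0,-1],"turn": [0,0,0]},{"travel": [0,0,-3],"turn": [0,0,0]},{"travel": [0,0,-4],"turn": [0,0,0]},{"travel": [0,0,-4],"turn": [0,0,0]},{"travel": [1,-1,0],"turn": [0,0,0]},{"travel": [3,-2,0],"turn": [0,0,0]},{"travel": [4,-2,0],"turn": [0,0,0]},{"travel": [4,-2,0],"turn": [0,0,0]},{"travel": [4,-2,0],"turn": [0,0,0]},{"travel": [4,-2,0],"turn": [0,0,0]},{"travel": [3,-2,0],"turn": [0,0,0]},{"travel": [0,0,0],"turn": [0,0,0]}]'

```text
t: 20.15
position: [0.4579, 0.0911, 0.176]
ee_rot: [-2.205, -2.232, -0.0]
force: [0.4, -1.4, -0.2]
opening: 0.094
finger_force: 0.0
```

```bash
python3 - <<'E'
from h import *
robot.grab_frame("wrist")
s=robot.state();print(np.round(s["position"],4),s["opening"])
fit("wrist","jar_yellow_cap",(.456,.085));fit("wrist","jar_dark_cap",(.592,-.1435),.015);fit("scene","jar_dark_cap",(.592,-.1435),.015)
fit("top","jar_dark_cap",(.592,-.1435),.015)
plan([.456,.085,.036])
E
```

```text
[0.4601 0.0884 0.1764] 0.09372454753432527
wrist jar_yellow_cap iou 0.94 score 0.95 [0.4573 0.0864]
wrist jar_dark_cap iou 0.44 score 0.8 [ 0.5754 -0.1103]
scene jar_dark_cap iou 0.93 score 0.72 [ 0.5907 -0.1414]
top jar_dark_cap iou 0.93 score 0.83 [ 0.5907 -0.1406]
{"travel": [0.0, -0.14, 3.5] , "turn": [0.0, 0.0, 0.0] }
{"travel": [0.0, -0.14, 3.5] , "turn": [0.0, 0.0, 0.0] }
{"travel": [0.0, -0.14, 3.5] , "turn": [0.0, 0.0, 0.0] }
{"travel": [-0.0, -0.14, 3.5] , "turn": [0.0, 0.0, 0.0] }
--
```

Request:
jog_arm --steps '[{"travel": [0.1,-0.3,3],"turn": [0,0,0]},{"travel": [0,0,3],"turn": [0,0,0]},{"travel": [0,0,3],"turn": [0,0,0]},{"travel": [0,0,3],"turn": [0,0,0]},{"travel": [0,0,2],"turn": [0,0,0]},{"travel": [0,0,0],"turn": [0,0,0]},{"travel": [0,0,0],"turn": [0,0,0]}]'

```text
t: 21.3
position: [0.4583, 0.0865, 0.036]
ee_rot: [2.218, 2.225, -0.001]
force: [0.1, -0.7, 0.1]
opening: 0.0938
finger_force: 0.0
```

Request:
jog_arm --steps '[{"travel": [0,0,0],"turn": [0,0,0]},{"travel": [0,0,0],"turn": [0,0,0]},{"travel": [0,0,0],"turn": [0,0,0]},{"travel": [0,0,0],"turn": [0,0,0]},{"travel": [0,0,0],"turn": [0,0,0]},{"travel": [0,0,0],"turn": [0,0,0]},{"travel": [0,0,0],"turn": [0,0,0]},{"travel": [0,0,0],"turn": [0,0,0]},{"travel": [0,0,0],"turn": [0,0,0]},{"travel": [0,0,0],"turn": [0,0,0]}]' --fingers 1

```text
t: 22.3
position: [0.4579, 0.0871, 0.0359]
ee_rot: [-2.217, -2.226, 0.0]
force: [-0.7, -0.1, 1.9]
opening: 0.0441
finger_force: 30.0
```

Request:
jog_arm --steps '[{"travel": [0,0,-1],"turn": [0,0,0]},{"travel": [0,0,-2.5],"turn": [0,0,0]},{"travel": [-1,1,-2.5],"turn": [0,0,0]},{"travel": [-2,2,-2],"turn": [0,0,0]},{"travel": [-2.5,2.5,0],"turn": [0,0,0]},{"travel": [-2.5,2.5,0],"turn": [0,0,0]},{"travel": [-2.5,2.5,0],"turn": [0,0,0]},{"travel": [-2.5,2,0],"turn": [0,0,0]},{"travel": [-2,1,0],"turn": [0,0,0]},{"travel": [-1.2,0,0],"turn": [0,0,0]},{"travel": [0,0,0],"turn": [0,0,0]},{"travel": [0,0,0],"turn": [0,0,0]}]'

```text
t: 23.5
position: [0.5926, -0.0732, 0.1158]
ee_rot: [-2.216, -2.225, -0.0]
force: [-1.1, 0.2, -0.8]
opening: 0.0439
finger_force: 30.0
```

```bash
python3 - <<'E'
from h import *
robot.grab_frame("wrist");P=pose("wrist")
s=robot.state();print(np.round(s["position"],4),s["opening"])
for r in robot.regions_of("wrist","pad_a")[:6]:
    ys,xs=np.nonzero(r["pixels"]);print(round(r["score"],2),len(xs),np.round(onplane("wrist",[xs.mean(),ys.mean()],.015,P),4))
plan([.5935,-.0752,.0525])
E
```

```text
[ 0.5928 -0.0725  0.1159] 0.043893989469478714
0.81 2511 [ 0.5958 -0.0069  0.015 ]
0.73 867 [ 0.5947 -0.0623  0.015 ]
{"travel": [-0.15, 0.03, 3.17] , "turn": [-0.0, -0.001, 0.003] }
{"travel": [-0.14, 0.03, 3.17] , "turn": [-0.0, -0.001, 0.003] }
--
```

Request:
jog_arm --steps '[{"travel": [-0.2,0.05,1],"turn": [0,0,0]},{"travel": [0,0,2],"turn": [0,0,0]},{"travel": [0,0,1.5],"turn": [0,0,0]},{"travel": [0,0,1],"turn": [0,0,0]},{"travel": [0,0,0.5],"turn": [0,0,0]},{"travel": [0,0,0.2],"turn": [0,0,0]},{"travel": [0,0,0.1],"turn": [0,0,0]},{"travel": [0,0,0],"turn": [0,0,0]},{"travel": [0,0,0],"turn": [0,0,0]}]'

```text
t: 24.5
position: [0.5945, -0.0765, 0.0534]
ee_rot: [2.217, 2.225, 0.001]
force: [-0.3, -0.4, -1.7]
opening: 0.0444
finger_force: 30.0
```

Request:
jog_arm --steps '[{"travel": [0.1,-0.1,0],"turn": [0,0,0]},{"travel": [0,0,0.1],"turn": [0,0,0]},{"travel": [0,0,0.1],"turn": [0,0,0]},{"travel": [0,0,0.05],"turn": [0,0,0]},{"travel": [0,0,0],"turn": [0,0,0]},{"travel": [0,0,0],"turn": [0,0,0]}]'

```text
t: 25.1
position: [0.5932, -0.0755, 0.0508]
ee_rot: [2.217, 2.226, 0.0]
force: [-2.2, 0.2, 5.6]
opening: 0.0442
finger_force: 30.0
```

Request:
jog_arm --steps '[{"travel": [0,0,0],"turn": [0,0,0]},{"travel": [0,0,0],"turn": [0,0,0]},{"travel": [0,0,0],"turn": [0,0,0]},{"travel": [0,0,0],"turn": [0,0,0]},{"travel": [0,0,0],"turn": [0,0,0]},{"travel": [0,0,0],"turn": [0,0,0]}]' --fingers -1

```text
t: 25.7
position: [0.5931, -0.0754, 0.0503]
ee_rot: [-2.217, -2.226, 0.0]
force: [-0.2, 0.4, -0.3]
opening: 0.0885
finger_force: 0.0
```

Request:
jog_arm --steps '[{"travel": [0,0,-1],"turn": [0,0,0]},{"travel": [0,0,-3],"turn": [0,0,0]},{"travel": [0,0,-4],"turn": [0,0,0]},{"travel": [0,0,-4],"turn": [0,0,0]},{"travel": [0,-2,-2],"turn": [0,0,0]},{"travel": [-1,-4,0],"turn": [0,0,0]},{"travel": [-3,-3,0],"turn": [0,0,0]},{"travel": [-4,-2,0],"turn": [0,0,0]},{"travel": [-4,-1,0],"turn": [0,0,0]},{"travel": [-4,-1,0],"turn": [0,0,0]},{"travel": [-4,0,0],"turn": [0,0,0]},{"travel": [-4,0,0],"turn": [0,0,0]}]'

```text
t: 26.9
position: [0.4638, -0.3175, 0.1914]
ee_rot: [2.217, 2.225, 0.001]
force: [1.0, 0.1, 0.2]
opening: 0.0942
finger_force: 0.0
```

Request:
jog_arm --steps '[{"travel": [-4,0,0],"turn": [0,0,0]},{"travel": [-4,0,0],"turn": [0,0,0]},{"travel": [-2.2,0,0],"turn": [0,0,0]},{"travel": [0,0,0],"turn": [0,0,0]},{"travel": [0,0,0],"turn": [0,0,0]}]'

```text
t: 27.4
position: [0.4643, -0.4173, 0.1905]
ee_rot: [-2.217, -2.225, -0.001]
force: [0.8, 0.3, 0.0]
opening: 0.0936
finger_force: 0.0
```

```bash
python3 - <<'E'
from h import *
fit("wrist","cork_bottle_short",(.461,-.418));fit("scene","jar_yellow_cap",(.5935,-.0755),.015);fit("top","jar_yellow_cap",(.5935,-.0755),.015)
s=robot.state();print(np.round(s["position"],4),np.round(s["joint_positions"],2))
im=robot.grab_frame("wrist");cv2.imwrite("pics/w4.png",im[:,:,::-1])
E
```

```text
wrist cork_bottle_short iou 0.87 score 0.56 [ 0.4634 -0.4201]
scene jar_yellow_cap iou 0.95 score 0.62 [ 0.5883 -0.0779]
top jar_yellow_cap iou 0.93 score 0.86 [ 0.5905 -0.0735]
[ 0.4651 -0.4166  0.1906] [ 0.36  0.63  0.56  1.59 -0.37  1.03  1.03]
```

View pics/w4.png

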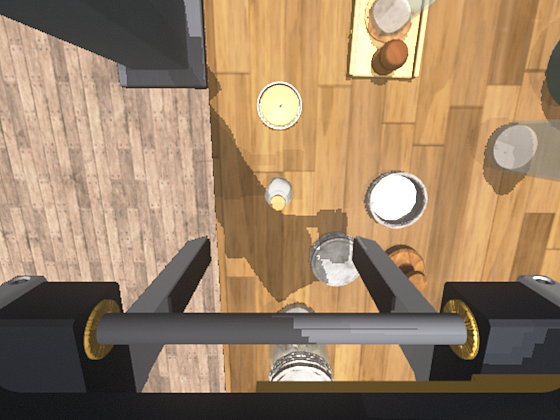

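The short bottle is at (279,192), with a free approach.

Request:
jog_arm --steps '[{"travel": [-0.3,-0.15,3],"turn": [0,0,0]},{"travel": [0,0,3],"turn": [0,0,0]},{"travel": [0,0,3],"turn": [0,0,0]},{"travel": [0,0,3],"turn": [0,0,0]},{"travel": [0,0,0],"turn": [0,0,0]},{"travel": [0,0,0],"turn": [0,0,0]}]'

```text
t: 28.35
position: [0.4631, -0.4209, 0.0707]
ee_rot: [-2.217, -2.226, 0.0]
force: [-0.0, -0.9, 0.9]
opening: 0.0938
finger_force: 0.0
```

```bash
python3 - <<'E'
from h import *
fit("wrist","cork_bottle_short",(.463,-.42))
s=robot.state();print(np.round(s["position"],4))
plan([.463,-.420,.012])
E
```

```text
wrist cork_bottle_short iou 0.88 score 0.83 [ 0.4619 -0.4201]
[ 0.4639 -0.422   0.0722]
{"travel": [0.1, -0.05, 3.01] , "turn": [0.001, 0.001, 0.002] }
{"travel": [0.1, -0.05, 3.01] , "turn": [0.001, 0.001, 0.002] }
--
```

Request:
jog_arm --steps '[{"travel": [0.1,-0.1,2],"turn": [0,0,0]},{"travel": [0,0,2],"turn": [0,0,0]},{"travel": [0,0,1.5],"turn": [0,0,0]},{"travel": [0,0,0.4],"turn": [0,0,0]},{"travel": [0,0,0],"turn": [0,0,0]},{"travel": [0,0,0],"turn": [0,0,0]}]'

```text
t: 29.05
position: [0.4625, -0.4206, 0.0123]
ee_rot: [2.216, 2.225, -0.0]
force: [-0.2, -0.4, 0.5]
opening: 0.0943
finger_force: 0.0
```

Request:
jog_arm --steps '[{"travel": [0,0,0],"turn": [0,0,0]},{"travel": [0,0,0],"turn": [0,0,0]},{"travel": [0,0,0],"turn": [0,0,0]},{"travel": [0,0,0],"turn": [0,0,0]},{"travel": [0,0,0],"turn": [0,0,0]},{"travel": [0,0,0],"turn": [0,0,0]},{"travel": [0,0,0],"turn": [0,0,0]},{"travel": [0,0,0],"turn": [0,0,0]},{"travel": [0,0,0],"turn": [0,0,0]},{"travel": [0,0,0],"turn": [0,0,0]},{"travel": [0,0,0],"turn": [0,0,0]}]' --fingers 1

```text
t: 30.15
position: [0.4618, -0.4199, 0.0113]
ee_rot: [-2.217, -2.226, 0.0]
force: [-1.6, 0.3, -0.5]
opening: 0.0324
finger_force: 30.0
```

Request:
jog_arm --steps '[{"travel": [0,0,-1],"turn": [0,0,0]},{"travel": [0,0,-3],"turn": [0,0,0]},{"travel": [0,0,-3.5],"turn": [0,0,0]},{"travel": [1,0,-3.5],"turn": [0,0,0]},{"travel": [2,0,-3],"turn": [0,0,0]},{"travel": [3,0,-1],"turn": [0,0,0]},{"travel": [3.5,0,0],"turn": [0,0,0]},{"travel": [3.5,0,0],"turn": [0,0,0]},{"travel": [3.5,0,0],"turn": [0,0,0]},{"travel": [3.5,0,0],"turn": [0,0,0]},{"travel": [3.5,0,0],"turn": [0,0,0]},{"travel": [3.5,0,0],"turn": [0,0,0]}]'

```text
t: 31.35
position: [0.461, -0.1485, 0.1621]
ee_rot: [2.217, 2.225, 0.001]
force: [0.7, 1.0, -0.6]
opening: 0.0326
finger_force: 30.0
```

Request:
jog_arm --steps '[{"travel": [3.5,0,0],"turn": [0,0,0]},{"travel": [3.5,0,0],"turn": [0,0,0]},{"travel": [3.2,1,0],"turn": [0,0,0]},{"travel": [2.5,2,0],"turn": [0,0,0]},{"travel": [1.5,2.5,0],"turn": [0,0,0]},{"travel": [0,3,0],"turn": [0,0,0]},{"travel": [0,3,0],"turn": [0,0,0]},{"travel": [0,1.8,0],"turn": [0,0,0]},{"travel": [0,0,0],"turn": [0,0,0]},{"travel": [0,0,0],"turn": [0,0,0]}]'

```text
t: 32.35
position: [0.5926, -0.0076, 0.1614]
ee_rot: [-2.217, -2.225, 0.001]
force: [-0.4, -0.7, -1.0]
opening: 0.0322
finger_force: 30.0
```

```bash
python3 - <<'E'
from h import *
robot.grab_frame("wrist");P=pose("wrist")
s=robot.state();print(np.round(s["position"],4),s["opening"],np.round(s["ee_rot"],3))
plan([.595,-.0073,.028])
robot.grab_frame("scene");print([d["centre"] for d in robot.regions_of("scene","cork_bottle_short")])
E
```

```text
[ 0.5922 -0.0075  0.1615] 0.03248338751692058 [-2.217e+00 -2.225e+00  1.000e-03]
{"travel": [0.0, 0.08, 3.34] , "turn": [-0.0, -0.0, 0.001] }
{"travel": [0.0, 0.07, 3.34] , "turn": [-0.0, -0.0, 0.001] }
{"travel": [0.01, 0.07, 3.34] , "turn": [-0.0, -0.0, 0.001] }
{"travel": [0.01, 0.07, 3.34] , "turn": [-0.0, -0.0, 0.001] }
--
[[262.7, 138.4]]
```

Request:
jog_arm --steps '[{"travel": [0,0.25,2],"turn": [0,0,0]},{"travel": [0,0,3],"turn": [0,0,0]},{"travel": [0,0,3],"turn": [0,0,0]},{"travel": [0,0,2.5],"turn": [0,0,0]},{"travel": [0,0,1.5],"turn": [0,0,0]},{"travel": [0,0,0.8],"turn": [0,0,0]},{"travel": [0,0,0.3],"turn": [0,0,0]},{"travel": [0,0,0],"turn": [0,0,0]},{"travel": [0,0,0],"turn": [0,0,0]}]'

```text
t: 33.4
position: [0.5967, -0.0075, 0.0314]
ee_rot: [2.216, 2.225, 0.002]
force: [0.2, 0.1, -1.1]
opening: 0.0322
finger_force: 30.0
```

Request:
jog_arm --steps '[{"travel": [0,-0.15,0.2],"turn": [0,0,0]},{"travel": [0,0,0.1],"turn": [0,0,0]},{"travel": [0,0,0.1],"turn": [0,0,0]},{"travel": [0,0,0],"turn": [0,0,0]},{"travel": [0,0,0],"turn": [0,0,0]}]'

```text
t: 33.9
position: [0.5944, -0.0074, 0.0264]
ee_rot: [-2.217, -2.226, 0.0]
force: [0.3, -0.4, -0.7]
opening: 0.0322
finger_force: 30.0
```

Request:
jog_arm --steps '[{"travel": [0,0,0.05],"turn": [0,0,0]},{"travel": [0,0,0],"turn": [0,0,0]},{"travel": [0,0,0],"turn": [0,0,0]}]'

```text
t: 34.2
position: [0.5945, -0.0073, 0.0262]
ee_rot: [2.217, 2.226, 0.0]
force: [-1.3, 0.2, 4.6]
opening: 0.0324
finger_force: 30.0
```

Request:
jog_arm --steps '[{"travel": [0,0,0],"turn": [0,0,0]},{"travel": [0,0,0],"turn": [0,0,0]},{"travel": [0,0,0],"turn": [0,0,0]},{"travel": [0,0,0],"turn": [0,0,0]},{"travel": [0,0,0],"turn": [0,0,0]},{"travel": [0,0,0],"turn": [0,0,0]},{"travel": [0,0,0],"turn": [0,0,0]}]' --fingers -1

```text
t: 34.9
position: [0.5944, -0.0074, 0.0258]
ee_rot: [2.217, 2.226, -0.0]
force: [-0.5, 0.3, 0.0]
opening: 0.0847
finger_force: 0.0
```

Request:
jog_arm --steps '[{"travel": [0,0,-1],"turn": [0,0,0]},{"travel": [0,0,-3],"turn": [0,0,0]},{"travel": [0,0,-4],"turn": [0,0,0]},{"travel": [0,0,-4],"turn": [0,0,0]},{"travel": [0,0,-4],"turn": [0,0,0]},{"travel": [0,-2,-2],"turn": [0,0,0]},{"travel": [0,-4,0],"turn": [0,0,0]},{"travel": [0,-4,0],"turn": [0,0,0]},{"travel": [0,-4,0],"turn": [0,0,0]},{"travel": [0,-2,0],"turn": [0,0,0]},{"travel": [0,0,0],"turn": [0,0,0]}]'

```text
t: 36.0
position: [0.4315, -0.0078, 0.2065]
ee_rot: [-2.216, -2.223, -0.001]
force: [-0.3, -0.9, 0.1]
opening: 0.0941
finger_force: 0.0
```

```bash
python3 - <<'E'
from h import *
print(robot.state()["t"])
im=robot.grab_frame("scene");a=cv2.resize(im[150:270,150:350,::-1],(400,240))
b=robot.grab_frame("top")[130:270,150:400,::-1];b=cv2.resize(b,(400,224));w=cv2.resize(robot.grab_frame("wrist")[:,:,::-1],(400,300))
cv2.imwrite("pics/fin.png",np.hstack([np.vstack([a,b]),np.vstack([w,np.zeros((164,400,3),np.uint8)])]))
fit("top","cork_bottle_tall",(.588,-.208),.015);fit("scene","cork_bottle_tall",(.588,-.208),.015)
fit("wrist","cork_bottle_short",(.594,-.007),.015)
E
```

```text
36.0
top cork_bottle_tall iou 0.92 score 0.81 [ 0.5906 -0.2088]
scene cork_bottle_tall iou 0.91 score 0.69 [ 0.5863 -0.2098]
wrist cork_bottle_short iou 0.9 score 0.56 [ 0.5946 -0.0068]
```

View pics/fin.png

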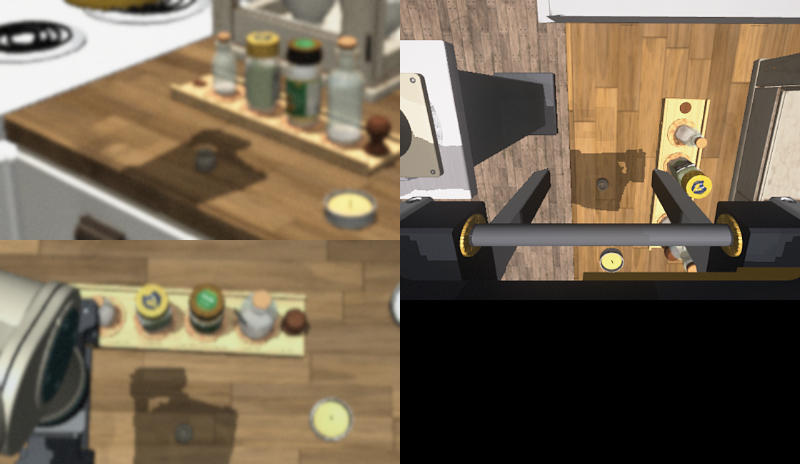

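All four stand upright on their pads, tallest beside the knob and shortest at the far end. The candle has not moved and the arm is clear.

```bash
python3 -c "
from workcell import robot
print(robot.sign_off())"
```

```text
the job is handed in; nothing more can be done
None
```

The job is handed in: the tall bottle, dark-cap jar, yellow-cap jar and short bottle stand upright on pads d, c, b and a, tallest beside the knob, with the candle tin left where it was, in about 36 s of robot time.

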